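Ready the sheet-inspection box: set the lamp, hold the cover at balance

TASK

Ready the sheet-inspection box on the bench: with its cover still shut, slide the dimmer's grip along its track until its middle lines up with the small steel pointer. Then take the cover by its bar, swing it up to its upright balance point and finish while still gripping the bar and holding the cover still there, without letting it drop or topple over backwards. Leave the dimmer at the pointer and the other things on the bench where they are.

Things in the scene. Friction and masses are not known exactly. Their poses are not given: they have to be found in the camera images.
- cover (a joint): hinge of the box's aluminium cover (210 mm wide, 166 mm deep, 6 mm thick, grip bar in the same plane; 0.3 to 0.55 kg). 0 = shut, level on the box; grows as the edge nearest the robot swings up and away from the robot; 1.571 = upright, the balance point; 2.4 = stop, toppled backwards. Almost no friction: let go, it falls one way or the other.
- cover_bar (a point): middle of the cover's round steel grip bar, 12 mm thick, 132 mm long, parallel to the hinge, on two struts (116 mm clear between them); 212 mm from the hinge axis. Shut: 70 mm above the table, nothing under it, 40 mm open gap between it and the cover's edge; then x points from bar to hinge, y along the bar, z up; axes turn with the cover. The bar may turn between the fingers.
- cover_hinge (a point): middle of the hinge axis, fixed, 70 mm above the table, at the box's far top edge; y along the hinge axis, z up, x level, pointing from the box away from the robot's side. The bar runs on a circle of 212 mm about it; upright it is 212 mm straight above it.
- case: inspection box, fixed: open-topped cream steel box 170 (x) x 210 (y) x 64 mm high, under the cover; origin at the centre of its underside on the table.
- dimmer: dimmer housing, fixed: cream block 104 (x) x 225 (y) x 20 mm high; origin at the centre of its underside on the table; its y axis runs along the track and is the direction in which the grip's joint value grows. Short scale lines on the -x side of the track.
- fader (a joint): position of the dimmer's slider grip along the track, m: 0 = end at -y, 0.16 = end at +y; the grip's centre is at joint value minus 0.08 along the housing's y axis. Slides with about 1.5 N friction and stays where left.
- fader_mid (a point): centre of the slider grip, half-way up: black block 26 (x) x 20 (y) x 45 mm high, from 20 to 65 mm above the table; a thin light line across the top marks its middle. Axes as the housing's.
- pointer: small fixed dark steel pointer (stepped arrowhead) on top of the housing, +x side of the track: 25 mm long (x), 16 mm wide (y), 7 mm high (top 27 mm above the table), narrow tip towards the track, 11 mm clear of the grip; origin on its centre line, underside. The grip's middle must stand level with it along the track. Axes as the housing's.
- puck_a: bystander, loose: black resin specimen disc, 30 mm across, 20 mm high; origin at its underside's centre, standing on the table
- puck_b: bystander, loose: second, like puck_a; origin at its underside's centre, standing on the table
- bottle: bystander, loose: white bottle 60 mm across, 160 mm high, at the back; origin at its underside's centre, standing on the table
- beaker: bystander, loose: glass beaker 70 mm across, 85 mm high; origin at its underside's centre, standing on the table
- brush: bystander, loose: hand brush lying flat
- jar: bystander, loose: capped jar 70 mm across, 75 mm high; origin at its underside's centre, standing on the table
- block: bystander, loose: steel lapping block 60 x 40 x 30 mm; origin at its underside's centre, standing on the table
Things that resemble listed ones, but are neither listed nor needed, are in the scene too. What is shaped like the dimmer but purple is not meant.

How it is judged:
By the outcome, as a careful person would: the job done as asked, in the order asked, and still so for the second after the job is handed in, while the arm keeps its last pose, push and grip.
It also fails if it takes over 58 s, if anything falls off the work surface, if the arm or the gripper's body presses on something with over 40 N, if the wrist force passes 120 N, or if a joint passes its speed limit or range.

ROBOT

A 7-joint arm with a two-finger parallel gripper is mounted at the origin on the work surface. World frame = base frame: x ahead of the robot, y to its left, z up, the work surface at z = 0. Lengths are in m, angles in rad, forces in N, time in s.
With the tool pointing down it reaches from about 0.4 to 0.85 m from the base axis. Payload 10.4 kg.
Tool frame: the origin (TCP) lies at the very end of the fingers, on their centre line; the grasp point (between the pads) lies 19 mm behind it; z points along the fingers, y is the direction in which the jaws open and shut (so a half turn about z gives the same grasp; the last joint's range is limited). The gripper opens to 87 mm and grips with 3 to 60 N. Pads are 19 mm wide; open, the fingers measure 117 mm over their backs; the gripper's body (75 mm by 190 mm) begins 51 mm behind the grasp point.
Start: joints at [-1.124, 0.332, -0.065, 1.46, 0.022, 1.35, -0.088], TCP at [0.283, 0.557, 0.223] pointing down, gripper open.
Joint ranges: [-2.6, 2.6], [-0.5, 2.12], [-1.47, 1.34], [0.16, 2.42], [-1.27, 4.41], [0.06, 2.06], [-2.6, 2.6]. Speed limits (rad/s): [2.22, 2.22, 2.79, 2.79, 3.14, 3.14, 3.14].

INTERFACE

Orientations are given as a unit quaternion [x, y, z, w].
In Python, from bench import r, eyes, job gives the robot as it stands. The module is installed in compiled form; this text tells all that it offers.
- The arm moves only by the tool play_rows, never from a script. Its argument "motion" is a list of rows, each a list of 7 numbers: the shift along the tool's x, y, z as a fraction of full scale, then the turn, a rotation vector about the tool's x, y, z as a fraction of full scale, then the opening in per cent of the stroke, from 0 (shut) to 100 (fully open). A call has 1 to 5 rows; each row is the pose to reach, as a shift and turn from the pose commanded when the call began, along the tool's axes at that moment; what a row does not reach only later rows make up. Full scale, the value 1, is 0.2 m for a shift and 90 degrees for a turn. A row lasts 1/8 s, in which the tool goes at most 62.5 mm and 10.7 degrees, less where a joint would pass 70% of its speed; a pose out of reach is approached as far as the arm can. A call with a number of a shift or a turn outside -1 to 1 is refused whole. A call with a gripper value outside its range is refused whole. The fingers move at their own pace and stop on an object; "squeeze" is the grip in N (left out, the last holds). Time passes only in rows, so rows that repeat a pose let the fingers close. It gives the time, the measured TCP pose, the force and the opening at its end, in the units of the state.
- r.read_state(): the state, without advancing time (a new reading comes with each control period).
- eyes.camera(name): name is "side" or "top"; returns a dict with "image" (420x560x3 uint8, red, green, blue), "mtx" (3x3 intrinsics, pixels), "R" (3x3) and "t" (3): a world point X has camera coordinates R X + t. Camera axes: x right, y down, z forward; pixel columns grow to the right and rows downward; lengths in m; the calibration is good to about 2 mm. A picture is of the moment at which its call begins. There is no depth.
- job.close_job(): hands the job in, once; it reports no verdict.
Trained networks look in a picture, given as the dict that the camera call returned (one of the last four; its "shot" number tells which), for a name from the list of things; names that differ only in an ending like _2 or _b are one class to them, and where a whole thing is asked for, a point or a joint stands for the part that bears it (a point fixed in the world has none). Each returns a list of dicts, best first, with "p" (0 to 1); they miss things now and then, are a little off and sometimes report something else, mostly with a low value. They report only what shows in the picture. A call takes as long as a camera call. They do not tell look-alikes from the thing itself.
- eyes.regions_of(picture, label): "region" (420x560 bool, what is visible of it) and "xy" ([column, row] in pixels, amid what is visible of it).
- eyes.landmark_of(picture, label): "xy" ([column, row] in pixels: a listed point, or the origin of a listed thing).
The state is a dict: "time": time; "joint_positions": joint angles; "joint_vel": joint speeds; "joint_torque": joint torques, N m; "ee_pos": TCP position; "eef_rot": TCP orientation; "ft_force": force on the tool from outside, world axes, zero at the start; "torque": the same for the moment, N m; "width": finger opening in m.
Only numpy, scipy, OpenCV 4.12 (cv2) and the standard library are available. Lean on these libraries where they do the work, as an engineer would, in place of code of your own. Each camera call takes 0.05 s, during which the arm holds its last target. There are 200 camera calls.

## Working session

There is one attempt and no reset: what is moved stays moved. The work goes in short steps, Python scripts to look and compute and a tool call to move; the robot and the scene stay as the last step left them, time stands still between calls to the robot, and variables do not carry over. Pictures are saved under pics/ and viewed, about 8 in all and at most 12, crops included, and the job is handed in when it is done.

Besides the shell and the picture viewer there is one more tool, called after "Request:" as a command line: name --pt "numbers of a row" for each row, then --argument value for the rest. play_rows: Moves the arm, as the interface text tells. Shift numbers are shares of 0.2 m and turn numbers shares of 90 degrees, none past 1 either way. Its arguments: {"type":"object","properties":{"motion":{"type":"array","items":{"type":"array","items":{"type":"number"}}},"squeeze":{"type":"number"}},"required":["motion"]}

```bash
mkdir -p pics; cat > h.py <<'E'
import numpy as np, cv2
from scipy.spatial.transform import Rotation as Rn
from bench import r, eyes, job
def save(im,name,box=None,s=1):
    im=im[:,:,::-1]
    if box: im=im[box[1]:box[3],box[0]:box[2]]
    cv2.imwrite('pics/'+name,cv2.resize(im,None,fx=s,fy=s,interpolation=cv2.INTER_CUBIC))
def onz(c,xy,z):
    d=c['R'].T@np.linalg.inv(c['mtx'])@np.array([xy[0],xy[1],1.]); o=-c['R'].T@c['t']
    return o+d*(z-o[2])/d[2]
def proj(c,X):
    p=c['mtx']@(c['R']@np.asarray(X,float)+c['t']); return p[:2]/p[2]
def tri(cs,xys):
    A=[];b=[]
    for c,xy in zip(cs,xys):
        d=c['R'].T@np.linalg.inv(c['mtx'])@np.array([xy[0],xy[1],1.]); d/=np.linalg.norm(d); o=-c['R'].T@c['t']
        P=np.eye(3)-np.outer(d,d); A.append(P); b.append(P@o)
    return np.linalg.lstsq(np.vstack(A),np.hstack(b),rcond=None)[0]
E
python3 - <<'E'
from h import *
np.set_printoptions(precision=3,suppress=True)
t=eyes.camera('top'); s=eyes.camera('side')
save(np.vstack([t['image']]),'a_top.png',s=1.4); save(s['image'],'a_side.png',s=1.4)
zs=dict(cover_bar=.07,cover_hinge=.07,case=0,dimmer=0,fader_mid=.0425,pointer=.02,puck_a=0,bottle=0,beaker=0,brush=0,jar=0,block=0)
for n,z in zs.items():
    for k,c in(('t',t),('s',s)):
        for d in eyes.landmark_of(c,n)[:4]: print(n,k,round(d['p'],2),np.round(d['xy'],1),onz(c,d['xy'],z)[:2])
st=r.read_state(); print(st['time'],st['ee_pos'],st['eef_rot'],Rn.from_quat(st['eef_rot']).as_matrix(),st['width'])
print(-t['R'].T@t['t'],-s['R'].T@s['t'])
E
```

```text
cover_bar t 0.81 [213.7 236.8] [0.448 0.186]
cover_bar s 0.55 [321.  274.1] [0.454 0.178]
cover_hinge t 0.75 [218.  162.4] [0.664 0.176]
cover_hinge t 0.59 [215.4 200.4] [0.552 0.182]
cover_hinge t 0.2 [281.3 246.5] [ 0.418 -0.004]
cover_hinge s 0.68 [217.7 267.9] [0.665 0.183]
cover_hinge s 0.65 [321.7 173.1] [ 0.463 -0.164]
case t 0.86 [219.6 200.9] [0.565 0.178]
case s 0.87 [261.4 292.1] [0.577 0.181]
case s 0.49 [292.  230.5] [ 0.527 -0.014]
case s 0.22 [321.6 173.5] [ 0.462 -0.257]
case s 0.18 [287.2 178.2] [ 0.558 -0.224]
dimmer t 0.89 [199.7 300.2] [0.274 0.232]
dimmer t 0.63 [348.6 203.1] [ 0.555 -0.205]
dimmer t 0.54 [406.5 238.8] [ 0.446 -0.371]
dimmer s 0.94 [417.3 328.4] [0.256 0.239]
dimmer s 0.57 [284.1 183.5] [ 0.564 -0.199]
fader_mid t 0.49 [353.3 229.1] [ 0.47 -0.21]
fader_mid t 0.45 [208. 334.] [0.18  0.201]
fader_mid s 0.69 [456.3 304.4] [0.184 0.205]
fader_mid s 0.53 [319.1 174.5] [ 0.47  -0.194]
pointer t 0.5 [356.3 198.8] [ 0.563 -0.225]
pointer s 0.59 [284.  171.2] [ 0.568 -0.229]
puck_a t 0.64 [282.5 211.9] [ 0.53  -0.008]
puck_a t 0.62 [283.2 250.5] [ 0.415 -
[... 221 characters left out ...]
]
beaker t 0.96 [405.6 239.6] [ 0.444 -0.368]
beaker t 0.29 [283.6 247.9] [ 0.423 -0.011]
beaker s 0.71 [326.9 149.1] [ 0.45  -0.385]
brush t 0.87 [139.4 229.7] [0.481 0.415]
brush t 0.18 [217.1 199. ] [0.571 0.186]
brush s 0.87 [299.  403.7] [0.48  0.413]
brush s 0.49 [284.6 171.3] [ 0.568 -0.256]
jar t 0.73 [411.  151.9] [ 0.71  -0.398]
jar s 0.94 [242.7 145.1] [ 0.711 -0.378]
block t 0.72 [282.8 247.1] [ 0.425 -0.008]
block s 0.98 [332.7 236.6] [ 0.427 -0.003]
block s 0.65 [292.8 231.6] [ 0.525 -0.011]
1.3 [0.283 0.557 0.223] [ 0.233  0.973  0.    -0.   ] [[-0.892  0.453  0.   ]
 [ 0.453  0.892  0.   ]
 [ 0.     0.    -1.   ]] 0.08724986674554813
[ 0.237 -0.008  1.562] [0.479 0.768 0.757]
```

View pics/a_top.png

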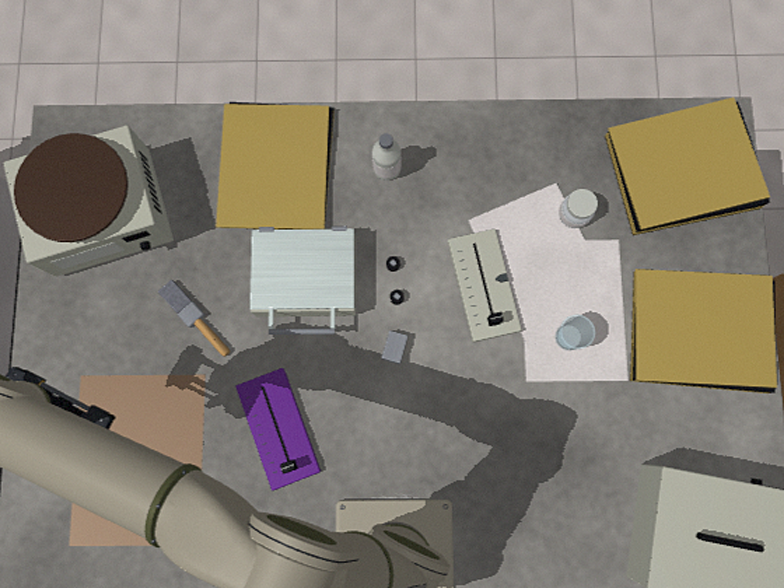

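View pics/a_side.png

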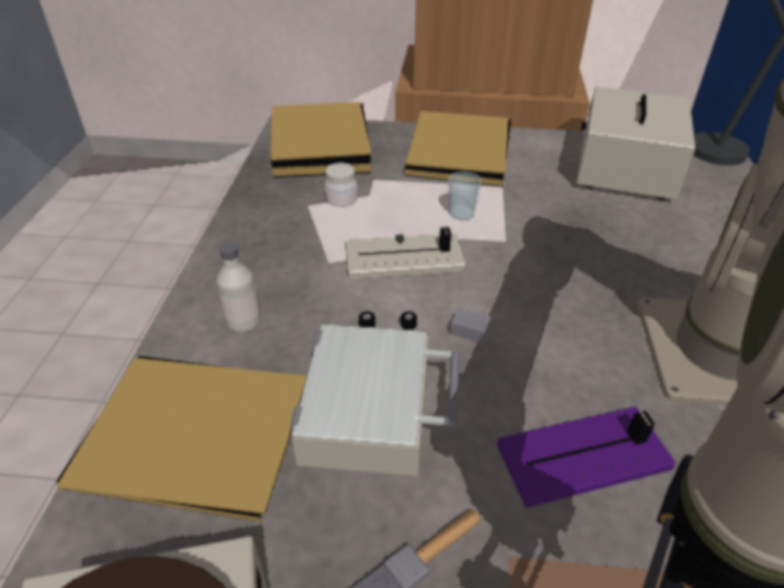

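The candidates for the dimmer are the cream block with the pointer at top px (348,203) and the purple one at (200,300). The purple one is ruled out by the description, so I choose the cream one, with its fader at (353,229) and pointer at (356,199). The cover bar is at (214,237). Next is a close crop and precise geometry.

```bash
python3 - <<'E'
from h import *
np.set_printoptions(precision=4,suppress=True)
t=eyes.camera('top'); s=eyes.camera('side')
a=cv2.resize(t['image'][155:255,310:385],None,fx=5,fy=5,interpolation=cv2.INTER_CUBIC)
b=cv2.resize(s['image'][155:205,240:340],None,fx=4,fy=5,interpolation=cv2.INTER_CUBIC)
im=np.zeros((500,780,3),np.uint8); im[:,:375]=a; im[:250,378:778]=b
save(im,'b.png')
for n,z in(('dimmer',.02),('cover_bar',.073),('case',.07),('fader_mid',.065),('pointer',.027)):
  for k,c in(('t',t),('s',s)):
    for d in eyes.regions_of(c,n)[:3]:
        m=d['region']; cs=max(cv2.findContours(m.astype(np.uint8),0,2)[0],key=cv2.contourArea).reshape(-1,2)
        w=np.array([onz(c,p,z)[:2] for p in cs],np.float32)
        R=cv2.minAreaRect(w); print(n,k,round(d['p'],2),m.sum(),np.round(d['xy'],1),'c',np.array(R[0]),'sz',np.array(R[1]),'ang',round(R[2],1))
print('fader',tri([t,s],[(353.3,229.1),(319.1,174.5)]),'ptr',tri([t,s],[(356.3,198.8),(284,171.2)]),'bar',tri([t,s],[(213.7,236.8),(321,274.1)]),'hinge',tri([t,s],[(218,162.4),(217.7,267.9)]))
E
```

```text
dimmer t 0.74 2685 [344.8 204.9] c [ 0.5521 -0.1929] sz [0.2278 0.1074] ang 11.6
dimmer t 0.62 3046 [198.5 302.1] c [0.2592 0.2326] sz [0.2279 0.1095] ang 20.5
dimmer t 0.59 4912 [216.7 196.2] c [0.5655 0.1854] sz [0.2218 0.229 ] ang 89.6
dimmer s 0.73 682 [330.  138.8] c [ 0.4402 -0.4203] sz [0.2043 0.0706] ang 89.8
dimmer s 0.62 2298 [287.9 178.9] c [ 0.5538 -0.1924] sz [0.2248 0.144 ] ang 13.3
dimmer s 0.58 5653 [416.1 325.3] c [0.2565 0.2391] sz [0.2394 0.1114] ang 20.9
cover_bar t 0.85 4453 [215.8 193.4] c [0.5515 0.1803] sz [0.2177 0.2107] ang 0.4
cover_bar s 0.57 7228 [263.5 277.5] c [0.5531 0.182 ] sz [0.2192 0.2157] ang 0.1
case t 0.87 4844 [217.4 199.9] c [0.5551 0.1794] sz [0.2237 0.2135] ang 0.5
case t 0.59 2761 [343.1 202.5] c [ 0.5418 -0.1869] sz [0.2217 0.1074] ang 12.4
case s 0.62 9299 [260.5 285.2] c [0.5554 0.2015] sz [0.2234 0.2601] ang 1.1
fader_mid t 0.57 78 [205.2 332. ] c [0.1849 0.2031] sz [0.0204 0.029 ] ang 17.7
fader_mid s 0.87 361 [458.3 303.9] c [0.1917 0.2233] sz [0.0631 0.0306] ang 60.7
fader_mid s 0.54 113 [318.7 171.5] c [ 0.4751 -0.184 ] sz [0.073  0.0184] ang 88.1
pointer s 0.35 714 [330.8 137.3] c [ 0.4364 -0.4062] sz [0.0736 0.1973] ang 1.9
fader [ 0.4706 -0.2119  0.0297] ptr [ 0.5651 -0.2252  0.0224] bar [0.4508 0.1842 0.0757] hinge [0.6664 0.177  0.0627]
```

View pics/b.png

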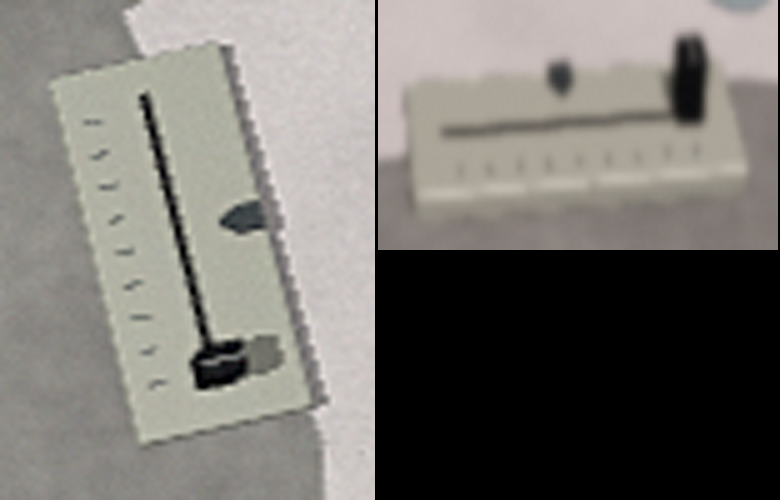

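The crop shows the cream housing with its fader grip near the robot end (light line at top px 353.6,226.4). The pointer tip faces left at (354.4,198.6), and there is no look-alike beside it. I'm starting the move now and refining the numbers alongside.

Request:
play_rows --pt "-0.2 -0.2 0 0 0 0.11 100" --pt "-0.4 -0.45 0 0 0 0.22 100" --pt "-0.6 -0.7 0 0 0 0.33 100" --pt "-0.8 -0.9 0 0 0 0.44 100" --pt "-0.86 -0.99 0 0 0 0.55 100"

```text
time: 2.52
ee_pos: [0.348, 0.2996, 0.223]
eef_rot: [0.622, 0.783, 0.0, 0.0]
ft_force: [-0.3, 1.1, 1.1]
width: 0.0872
```

```bash
cat >> h.py <<'E'
def go(p,yaw=None,steps=0):
    "print the shift/turn to TCP p with jaw axis at yaw(deg), tool down"
    st=r.read_state(); M=Rn.from_quat(st['eef_rot']); d=M.inv().apply(np.asarray(p)-st['ee_pos'])/.2
    q=np.zeros(3)
    if yaw is not None:
        a=np.radians(yaw); y=np.array([np.cos(a),np.sin(a),0]); z=np.array([0,0,-1.]); T=Rn.from_matrix(np.c_[np.cross(y,z),y,z])
        q=(M.inv()*T).as_rotvec()/(np.pi/2)
    print('t',round(st['time'],2),'tcp',st['ee_pos'].round(4),'shift',d.round(3),'turn',q.round(3),'F',np.round(st['ft_force'],1),'w',st['width'])
E
python3 - <<'E'
from h import *
np.set_printoptions(precision=4,suppress=True)
t=eyes.camera('top');
f=lambda p,z: onz(t,np.array(p)/5+[310,155],z)[:2]
for a,b in(((140,443),(52,85)),((312,405),(222,42)),((207,345),(145,95))):
    v=f(b,.02)-f(a,.02); print(np.degrees(np.arctan2(v[1],v[0])),np.linalg.norm(v))
print('grip',f((218,357),.065),'ptr tip',f((222,218),.024),'back',f((262,215),.024))
y=np.array([np.cos(.224),np.sin(.224)]); print('along',(f((222,218),.024)-f((218,357),.065))@y,(f((250,217),.024)-f((218,357),.065))@y)
g=f((218,357),.065)
go([*g,.2],12.8)
E
```

```text
12.107138461524343 0.2188264969102038
11.530617250867266 0.2225045790050159
11.877999823110077 0.15356468745835966
grip [ 0.4741 -0.2085] ptr tip [ 0.5629 -0.2192] back [ 0.5645 -0.2426]
along 0.08420091178196529 0.08097870646659877
t 2.58 tcp [0.3482 0.2984 0.223 ] shift [-2.611  0.068  0.115] turn [ 0.     0.    -0.004] F [ 1.3 -1.6  1.4] w 0.08705308403733215
```

Request:
play_rows --pt "-0.3 0.02 0 0 0 0 100" --pt "-0.6 0.02 0 0 0 0 100" --pt "-0.9 0.02 0 0 0 0 100" --pt "-0.9 0.02 0 0 0 0 100"

```text
time: 3.08
ee_pos: [0.3939, 0.1255, 0.223]
eef_rot: [0.62, 0.784, 0.001, 0.0]
ft_force: [-0.2, 0.7, 0.2]
width: 0.0871
```

Request:
play_rows --pt "-0.3 0.02 0 0 0 0 100" --pt "-0.6 0.02 0 0 0 0 100" --pt "-0.9 0.02 0 0 0 0 100" --pt "-0.9 0.02 0 0 0 0 100"

```text
time: 3.58
ee_pos: [0.4397, -0.0483, 0.2229]
eef_rot: [0.62, 0.784, 0.0, 0.001]
ft_force: [0.1, 0.5, -0.4]
width: 0.087
```

Request:
play_rows --pt "-0.2 0.02 0.1 0 0 0 100" --pt "-0.4 0.02 0.2 0 0 0 100" --pt "-0.6 0.02 0.3 0 0 0 100" --pt "-0.8 0.02 0.4 0 0 0 100" --pt "-0.8 0.02 0.4 0 0 0 100"

```text
time: 4.2
ee_pos: [0.4801, -0.2007, 0.1408]
eef_rot: [0.619, 0.785, -0.002, -0.001]
ft_force: [-0.3, -0.2, 0.0]
width: 0.0866
```

```bash
python3 - <<'E'
from h import *
t=eyes.camera('top'); s=eyes.camera('side')
im=np.zeros((540,780,3),np.uint8); im[:500,:375]=cv2.resize(t['image'][155:255,310:385],None,fx=5,fy=5); im[:280,378:778]=cv2.resize(s['image'][135:205,240:340],None,fx=4,fy=4)
save(im,'c.png')
go([.4741,-.2085,.032],11.9)
E
```

```text
t 4.3 tcp [ 0.4809 -0.1983  0.1422] shift [-0.042 -0.045  0.551] turn [-0.001 -0.     0.02 ] F [-0.6  0.2  0.2] w 0.08707764644257875
```

View pics/c.png

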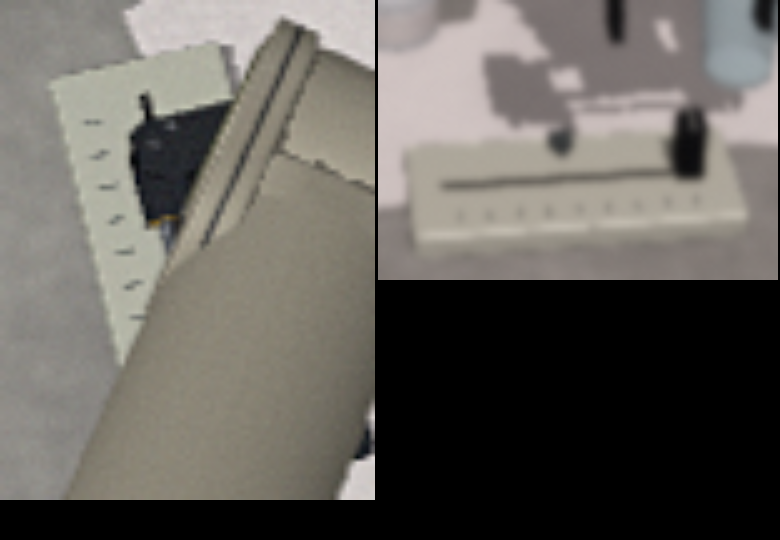

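The fingers straddle the grip (side crop: fingers at x 615 and 768, grip at 690). Next I descend and close lightly.

Request:
play_rows --pt "-0.04 -0.04 0.15 0 0 0.02 100" --pt "-0.04 -0.04 0.3 0 0 0.02 100" --pt "-0.04 -0.04 0.45 0 0 0.02 100" --pt "-0.04 -0.04 0.54 0 0 0.02 100" --pt "-0.04 -0.04 0.54 0 0 0.02 100"

```text
time: 4.92
ee_pos: [0.4745, -0.2082, 0.0341]
eef_rot: [0.63, 0.776, -0.0, -0.001]
ft_force: [0.9, -0.5, 1.1]
width: 0.0871
```

Request:
play_rows --pt "0 0 0 0 0 0 15" --pt "0 0 0 0 0 0 15" --pt "0 0 0 0 0 0 15" --pt "0 0 0 0 0 0 15" --pt "0 0 0 0 0 0 15" --squeeze 5

```text
time: 5.55
ee_pos: [0.4746, -0.2094, 0.0346]
eef_rot: [0.631, 0.776, 0.0, 0.0]
ft_force: [-0.4, 1.5, 0.2]
width: 0.0452
```

```bash
python3 - <<'E'
from h import *
go([.4741,-.2085,.032],11.9)
E
```

```text
t 5.55 tcp [ 0.4746 -0.2094  0.0346] shift [ 0.005 -0.002  0.013] turn [ 0.    -0.    -0.001] F [-0.4  1.5  0.2] w 0.0452038038866801
```

Request:
play_rows --pt "0 0 0 0 0 0 5" --pt "0 0 0 0 0 0 5" --pt "0 0 0 0 0 0 5" --pt "0 0 0 0 0 0 5" --pt "0 0 0 0 0 0 5" --squeeze 6

```text
time: 6.18
ee_pos: [0.4745, -0.2094, 0.0345]
eef_rot: [0.631, 0.776, 0.0, -0.0]
ft_force: [-0.8, 0.2, 0.5]
width: 0.02
```

```bash
python3 - <<'E'
from h import *
go([.4741,-.2085,.032],11.9)
E
```

```text
t 6.17 tcp [ 0.4745 -0.2094  0.0345] shift [ 0.005 -0.001  0.012] turn [-0.    -0.    -0.001] F [-0.8  0.2  0.5] w 0.020037651113996153
```

Request:
play_rows --pt "0 0.08 0 0 0 0 5" --pt "0 0.18 0 0 0 0 5" --pt "0 0.28 0 0 0 0 5" --pt "0 0.37 0 0 0 0 5" --pt "0 0.415 0 0 0 0 5"

```text
time: 6.8
ee_pos: [0.557, -0.1916, 0.0344]
eef_rot: [0.63, 0.776, 0.0, -0.0]
ft_force: [-2.7, 2.2, 4.1]
width: 0.0202
```

```bash
python3 - <<'E'
from h import *
for i in range(3): c=eyes.camera('side')
go([.5558,-.1923,.0345],11.9)
save(c['image'],'d.png',(250,140,330,200),9)
E
```

```text
t 6.95 tcp [ 0.5564 -0.1918  0.0344] shift [-0.002 -0.003 -0.   ] turn [ 0.    -0.    -0.001] F [0.2 3.8 0.3] w 0.0199579316956181
```

View pics/d.png

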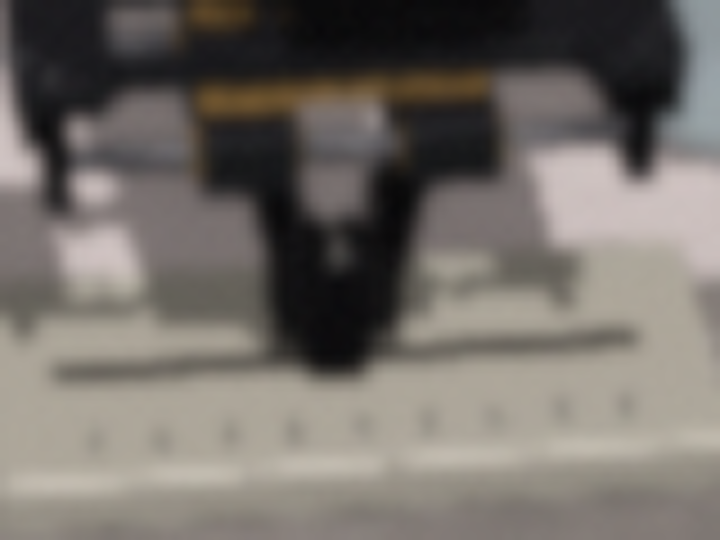

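The grip sits behind the fingers and the pointer is hidden (crop ~335,270). I'll release, retreat towards the cover and check from above.

Request:
play_rows --pt "0 0 0 0 0 0 70" --pt "0 0 0 0 0 0 70" --pt "0 0 0 0 0 0 80" --pt "0 0 0 0 0 0 80"

```text
time: 7.45
ee_pos: [0.5556, -0.1926, 0.0345]
eef_rot: [0.631, 0.776, 0.0, -0.0]
ft_force: [0.2, -0.6, 0.3]
width: 0.0526
```

Request:
play_rows --pt "0 0 -0.15 0 0 0 80" --pt "0 0 -0.35 0 0 0 80" --pt "0 0 -0.6 0 0 0 80" --pt "0.15 0 -0.8 0 0 0 80" --pt "0.4 0 -0.8 0 0 0 80"

```text
time: 8.07
ee_pos: [0.5407, -0.1156, 0.1977]
eef_rot: [0.632, 0.775, 0.001, 0.002]
ft_force: [0.7, 1.6, 0.2]
width: 0.0694
```

Request:
play_rows --pt "0.25 -0.1 0 0 0 0.03 100" --pt "0.5 -0.2 0 0 0 0.06 100" --pt "0.75 -0.3 0 0 0 0.1 100" --pt "0.98 -0.3 0 0 0 0.12 100" --pt "0.98 -0.3 0 0 0 0.12 100"

```text
time: 8.7
ee_pos: [0.4398, 0.0686, 0.1947]
eef_rot: [0.699, 0.715, 0.001, -0.0]
ft_force: [0.4, -0.9, -0.3]
width: 0.0869
```

```bash
python3 - <<'E'
from h import *
t=eyes.camera('top'); s=eyes.camera('side')
im=np.zeros((600,790,3),np.uint8); im[:600,:390]=cv2.resize(t['image'][165:225,325:364],None,fx=10,fy=10,interpolation=cv2.INTER_CUBIC); im[:300,390:790]=cv2.resize(s['image'][150:200,250:330],(400,300),interpolation=cv2.INTER_CUBIC)
save(im,'e.png')
go([.45,.183,.15],0.4)
E
```

```text
t 8.8 tcp [0.4408 0.0652 0.1946] shift [0.588 0.057 0.223] turn [ 0.    -0.     0.007] F [0.6 0.4 0.1] w 0.08689899706931767
```

View pics/e.png

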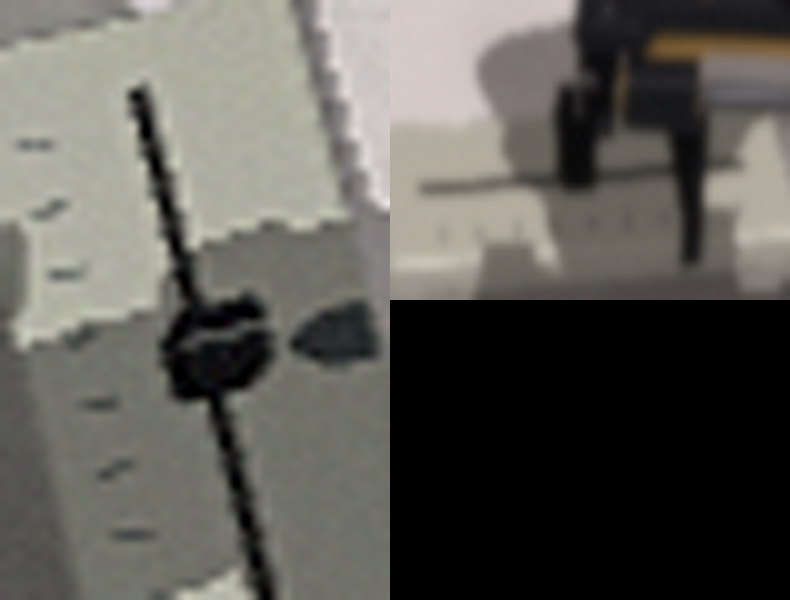

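```bash
python3 - <<'E'
from h import *
np.set_printoptions(precision=4,suppress=True)
t=eyes.camera('top')
f=lambda p,z: onz(t,np.array(p)/10+[324.95,164.95],z)[:2]
y=np.array([np.cos(.2077),np.sin(.2077)]); x=np.array([y[1],-y[0]])
for p in((185,342),(228,332),(270,322)): print('line',f(p,.065)@y,f(p,.065)@x)
for p in((290,344),(335,337),(375,331)): print('ptr',f(p,.026)@y,f(p,.026)@x)
print('tcp gave',np.array([.5556,-.1923])@y,np.array([.5556,-.1923])@x)
# darkness mask of pointer, centroid
c=t['image'][192:204,353:364].astype(int); print(c.sum(2)//3)
for d in eyes.landmark_of(t,'pointer')[:2]: print(d, onz(t,d['xy'],.02)[:2]@y)
for d in eyes.landmark_of(t,'fader_mid')[:2]: print(d, onz(t,d['xy'],.0425)[:2]@y)
E
```

```text
line 0.503474951403241 0.29248284469473523
line 0.5036568953156979 0.30511495667368427
line 0.5039005261345235 0.3174758723278024
ptr 0.5033791277973731 0.3283982895552244
ptr 0.5025676723208511 0.3417168154836706
ptr 0.5017817392552079 0.35354275987620065
tcp gave 0.5040047656473791 0.3027372560566843
[[108 110 111 106 107 110 109 109 120 127 128]
 [110 107 107 109 110 108 108 109 116 127 132]
 [110 110 109 109 114 113 116 115 115 122 132]
 [114 110 107 114 113  93  73  54  68 125 132]
 [110 113 112  88  46  44  43  38  50  99 134]
 [111 108  69  42  39  36  45  42  51  95 136]
 [111  74  35  44  47  44  45  42  38  70 118]
 [103  28  37  39  41  47  40  46  36  61 114]
 [114  86  63  38  40  36  43  36  32  71 107]
 [117 113 114 104  70  73  77 101 117 107 114]
 [112 113 114 110 112 112 111 109 112 106 110]
 [112 112 113 111 111 107 114 112 107 109 108]]
{'xy': [410.8, 152.3], 'p': 0.54} 0.6069317648189801
{'xy': [356.7, 199.7], 'p': 0.5} 0.5016844887313695
{'xy': [347.4, 202.3], 'p': 0.57} 0.49608006590325404
{'xy': [207.2, 332.6], 'p': 0.46} 0.22209636118701792
```

The top view shows the grip's light line meeting the pointer's tip: along-track 0.5037 against 0.5034 at the tip and about 0.503 for the body. The dimmer is set. Next is the bar, with the fingers part closed to fit the 40 mm gap.

Request:
play_rows --pt "0.15 0.02 0 0 0 0.007 41" --pt "0.35 0.05 0.1 0 0 0.007 41" --pt "0.5 0.05 0.2 0 0 0.007 41" --pt "0.58 0.05 0.32 0 0 0.007 41" --pt "0.58 0.05 0.32 0 0 0.007 41"

```text
time: 9.57
ee_pos: [0.448, 0.1811, 0.1291]
eef_rot: [0.705, 0.709, -0.002, 0.0]
ft_force: [0.3, -0.0, 0.5]
width: 0.045
```

Request:
play_rows --pt "0 0 0 0 0 0 41" --pt "0 0 0 0 0 0 41"

```text
time: 9.82
ee_pos: [0.4495, 0.1809, 0.1316]
eef_rot: [0.706, 0.709, 0.001, 0.0]
ft_force: [0.1, -0.7, 0.7]
width: 0.0365
```

```bash
python3 - <<'E'
from h import *
np.set_printoptions(precision=4,suppress=True)
s=eyes.camera('side'); t=eyes.camera('top')
save(s['image'],'f.png',(200,180,360,300),5)
go([.449,.182,.051],0.4)
print(proj(s,[.449,.182,.07]),proj(s,[.449,.182,.13]))
for c in(s,t):
  for n,z in(('cover_bar',.07),('cover_hinge',.07)):
    for d in eyes.landmark_of(c,n)[:2]: print(n,d,onz(c,d['xy'],z))
E
```

```text
t 9.93 tcp [0.4492 0.1812 0.1313] shift [ 0.004 -0.002  0.402] turn [ 0.001 -0.001 -0.001] F [-0.5  0.3 -0.5] w 0.0360794144552678
[323.6087 275.7657] [325.7209 255.3858]
cover_bar {'xy': [323.0, 274.5], 'p': 0.96} [0.4503 0.1788 0.07  ]
cover_hinge {'xy': [219.4, 269.2], 'p': 0.61} [0.6606 0.1862 0.07  ]
cover_hinge {'xy': [217.4, 162.1], 'p': 0.82} [0.6649 0.1778 0.07  ]
```

View pics/f.png

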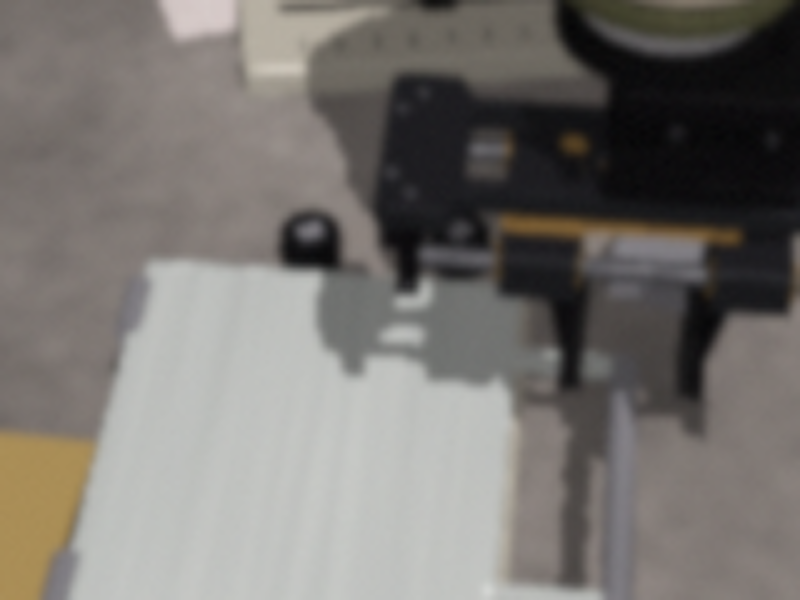

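The side crop shows the bar (~615,472) between the finger columns (560 and 685 once lowered), with the far finger clear of the cover's edge. I descend and grip.

Request:
play_rows --pt "0 0 0.1 0 0 0 41" --pt "0 0 0.2 0 0 0 41" --pt "0 0 0.3 0 0 0 41" --pt "0 0 0.4 0 0 0 41" --pt "0 0 0.4 0 0 0 41"

```text
time: 10.75
ee_pos: [0.4478, 0.1811, 0.0496]
eef_rot: [0.705, 0.709, -0.001, -0.0]
ft_force: [0.8, -0.9, -0.0]
width: 0.0355
```

Request:
play_rows --pt "0 0 0 0 0 0 0" --pt "0 0 0 0 0 0 0" --pt "0 0 0 0 0 0 0" --pt "0 0 0 0 0 0 0" --pt "0 0 0 0 0 0 0" --squeeze 20

```text
time: 11.38
ee_pos: [0.4489, 0.1819, 0.051]
eef_rot: [0.705, 0.709, 0.0, -0.0]
ft_force: [-3.0, -0.7, 6.2]
width: 0.0112
```

```bash
python3 - <<'E'
from h import *
np.set_printoptions(precision=4,suppress=True)
s=eyes.camera('side')
for d in eyes.landmark_of(s,'cover_hinge')[:2]: print(d,onz(s,d['xy'],.07))
go([.449,.182,.051],0.4)
st=r.read_state(); print(Rn.from_quat(st['eef_rot']).as_matrix())
save(s['image'],'g.png',(200,180,360,300),5)
E
```

```text
{'xy': [219.8, 268.5], 'p': 0.97} [0.6602 0.1843 0.07  ]
{'xy': [290.8, 173.4], 'p': 0.57} [ 0.5433 -0.154   0.07  ]
t 11.47 tcp [0.4489 0.1819 0.051 ] shift [ 0.001  0.    -0.   ] turn [ 0. -0. -0.] F [-2.  -0.   6.7] w 0.011304436088448272
[[-0.0062  1.      0.0003]
 [ 1.      0.0062  0.0006]
 [ 0.0006  0.0003 -1.    ]]
```

View pics/g.png

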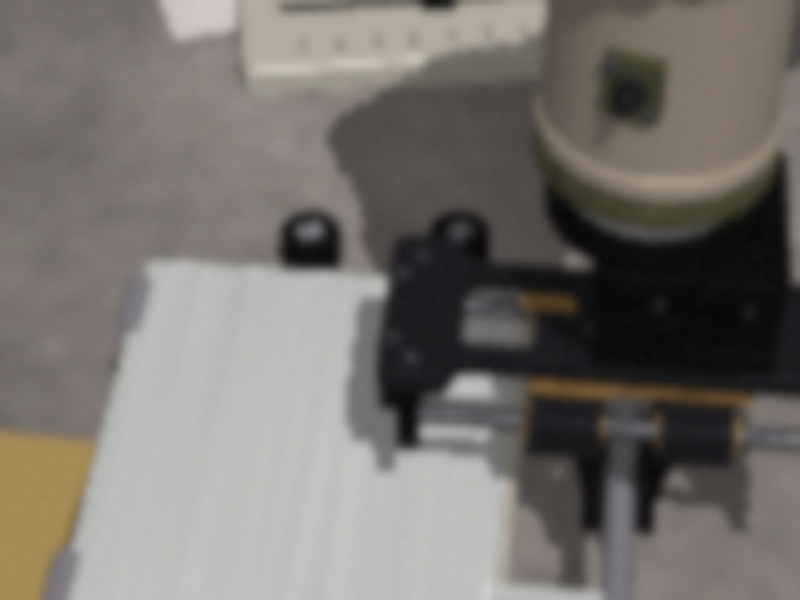

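Both fingers are on the bar (width 11 mm, force small). I now swing along the arc (radius 0.212 m about hinge x≈0.661) with the tool kept pointing down.

Request:
play_rows --pt "0 0.0015 -0.055 0 0 0 0" --pt "0 0.0105 -0.147 0 0 0 0" --pt "0 0.0315 -0.256 0 0 0 0" --pt "0 0.064 -0.362 0 0 0 0" --pt "0 0.107 -0.465 0 0 0 0" --squeeze 25

```text
time: 12.1
ee_pos: [0.4702, 0.1814, 0.1445]
eef_rot: [0.705, 0.709, -0.0, 0.0]
ft_force: [6.7, 0.9, -6.8]
width: 0.0112
```

```bash
python3 - <<'E'
from h import *
s=eyes.camera('side')
go([.449+.0214,.182,.051+.093],0.4)
save(s['image'],'i.png',(180,150,370,300),4)
E
```

```text
t 12.15 tcp [0.4715 0.1816 0.1469] shift [ 0.002 -0.005  0.015] turn [ 0.001 -0.001 -0.001] F [-6.  -2.2  3.6] w 0.011463352388266715
```

View pics/i.png

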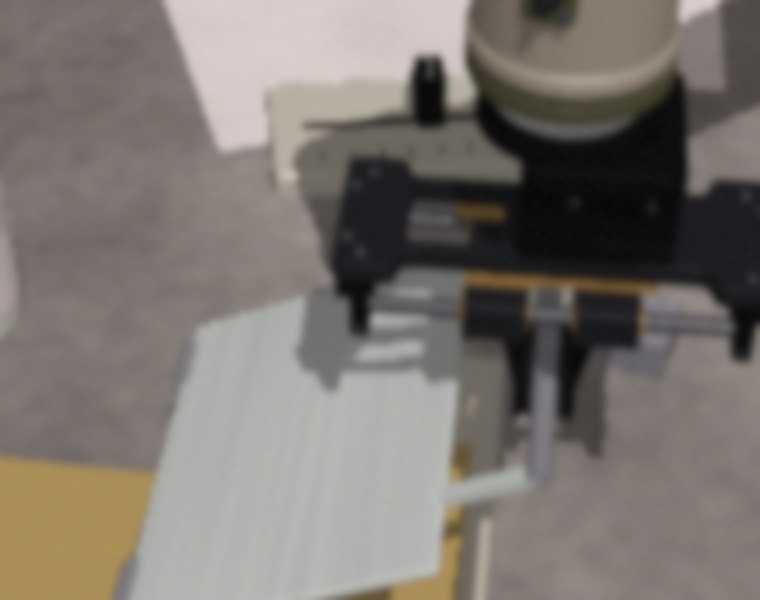

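The cover is rising with the bar in the jaws (bar at about 545,390), and forces are small. I carry on.

Request:
play_rows --pt "0 0.054 -0.097 0 0 0 0" --pt "0 0.117 -0.188 0 0 0 0" --pt "0 0.19 -0.272 0 0 0 0" --pt "0 0.271 -0.347 0 0 0 0" --pt "0 0.36 -0.414 0 0 0 0"

```text
time: 12.78
ee_pos: [0.5405, 0.1817, 0.2279]
eef_rot: [0.705, 0.709, -0.002, -0.002]
ft_force: [-6.9, -2.7, 7.6]
width: 0.011
```

Request:
play_rows --pt "0 0.095 -0.057 0 0 0 0" --pt "0 0.196 -0.104 0 0 0 0" --pt "0 0.3 -0.14 0 0 0 0" --pt "0 0.39 -0.162 0 0 0 0" --pt "0 0.464 -0.173 0 0 0 0"

```text
time: 13.4
ee_pos: [0.6351, 0.1819, 0.2614]
eef_rot: [0.705, 0.709, -0.001, 0.0]
ft_force: [-1.7, -2.6, 1.2]
width: 0.0111
```

```bash
python3 - <<'E'
from h import *
np.set_printoptions(precision=4,suppress=True)
s=eyes.camera('side');t=eyes.camera('top')
go([.661,.182,.263],0.4)
for k,c in (('s',s),('t',t)):
  for n in('cover_bar','cover_hinge'):
    for d in eyes.landmark_of(c,n)[:2]: print(k,n,d,onz(c,d['xy'],.07 if 'hinge' in n else .282))
E
```

```text
t 13.5 tcp [0.6356 0.1819 0.2612] shift [ 0.     0.127 -0.009] turn [ 0.     0.001 -0.001] F [-1.3 -1.8  4.7] w 0.011462722265143716
s cover_bar {'xy': [222.9, 187.9], 'p': 0.8} [0.6362 0.1847 0.282 ]
s cover_hinge {'xy': [219.4, 271.0], 'p': 0.68} [0.6596 0.1909 0.07  ]
t cover_bar {'xy': [205.5, 149.9], 'p': 0.81} [0.6358 0.1815 0.282 ]
t cover_bar {'xy': [347.2, 204.9], 'p': 0.63} [ 0.4928 -0.1657  0.282 ]
t cover_hinge {'xy': [216.1, 162.2], 'p': 0.74} [0.6646 0.1816 0.07  ]
```

Request:
play_rows --pt "0 0.04 -0.005 0 0 0 0" --pt "0 0.08 -0.008 0 0 0 0" --pt "0 0.115 -0.009 0 0 0 0" --pt "0 0.13 -0.009 0 0 0 0" --pt "0 0.13 -0.009 0 0 0 0"

```text
time: 14.32
ee_pos: [0.6606, 0.182, 0.2625]
eef_rot: [0.705, 0.709, -0.001, 0.0]
ft_force: [-1.1, -5.6, 0.9]
width: 0.0109
```

Request:
play_rows --pt "0 0 0 0 0 0 0" --pt "0 0 0 0 0 0 0" --pt "0 0 0 0 0 0 0" --pt "0 0 0 0 0 0 0" --pt "0 0 0 0 0 0 0"

```text
time: 14.95
ee_pos: [0.6604, 0.182, 0.2625]
eef_rot: [0.705, 0.709, -0.001, 0.0]
ft_force: [-1.2, -6.0, 0.6]
width: 0.0109
```

```bash
python3 - <<'E'
from h import *
np.set_printoptions(precision=4,suppress=True)
s=eyes.camera('side');t=eyes.camera('top')
go([.662,.182,.263],0.4)
for k,c in (('s',s),('t',t)):
  for n in('cover_bar','cover_hinge'):
    for d in eyes.landmark_of(c,n)[:1]: print(k,n,d,onz(c,d['xy'],.07 if 'hinge' in n else .282))
im=np.hstack([cv2.resize(s['image'][150:320,150:300],(450,510)),cv2.resize(t['image'][110:240,160:245],(334,510))])
save(im,'j.png')
E
```

```text
t 15.05 tcp [0.6604 0.182  0.2625] shift [-0.     0.008 -0.002] turn [-0.     0.001 -0.001] F [-0.5 -6.5  1.2] w 0.011234045493472641
s cover_bar {'xy': [206.8, 185.8], 'p': 0.56} [0.665 0.182 0.282]
s cover_hinge {'xy': [218.4, 269.1], 'p': 0.81} [0.6627 0.1861 0.07  ]
t cover_bar {'xy': [203.7, 141.2], 'p': 0.72} [0.6584 0.1863 0.282 ]
t cover_hinge {'xy': [215.2, 164.1], 'p': 0.61} [0.659  0.1841 0.07  ]
```

View pics/j.png

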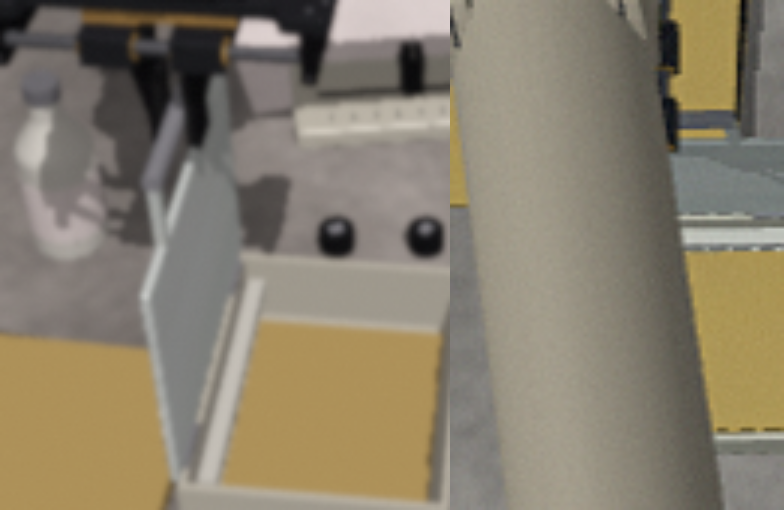

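```bash
python3 - <<'E'
from h import *
np.set_printoptions(precision=4,suppress=True)
s=eyes.camera('side')
# fit x of the cover's left edge line: bright cover edge pixels per row
P=onz(s,(209.3,309.3),.07); print('hinge end',P)
xh=P[0]
for th in(86,88,90,92,94):
    a=np.radians(th); print(th,[proj(s,[xh-l*np.cos(a),P[1],.07+l*np.sin(a)]).round(1) for l in(.166,.0)])
g=s['image'][244:314,192:216].astype(int).sum(2)//3
for i in range(0,70,6): print(244+i,g[i])
E
```

```text
hinge end [0.6592 0.2847 0.07  ]
86 [array([206. , 248.1]), array([209.3, 309.3])]
88 [array([202.4, 247.7]), array([209.3, 309.3])]
90 [array([198.9, 247.4]), array([209.3, 309.3])]
92 [array([195.4, 247.2]), array([209.3, 309.3])]
94 [array([191.9, 247.1]), array([209.3, 309.3])]
244 [121 119 119 119 122 141 170 188 185 163 139 131 128 127 126 126 126 125
 126 127 127 128 127 128]
250 [116 118 118 122 137 162 175 167 145 131 127 127 127 126 126 125 125 126
 126 127 127 128 127 127]
256 [115 114 114 115 119 132 153 165 161 142 129 127 126 126 125 125 127 127
 127 127 127 126 126 126]
262 [111 112 110 109 109 111 124 149 163 159 141 128 126 126 127 127 127 127
 127 126 127 125 126 125]
268 [136 135 136 135 135 135 135 142 155 163 158 142 130 128 127 127 128 126
 127 126 127 126 125 125]
274 [135 135 135 135 136 135 135 137 145 159 168 162 143 131 126 127 128 127
 127 127 126 126 126 124]
280 [136 135 135 136 135 136 135 136 137 146 158 166 160 143 131 128 128 128
 128 126 126 126 125 125]
286 [135 135 135 134 135 135 135 136 135 137 147 163 170 163 145 133 128 127
 128 126 126 125 125 131]
292 [135 135 135 137 136 136 136 136 136 135 136 146 162 168 161 144 131 129
 127 126 125 125 123 119]
298 [135 135 136 136 136 135 135 136 135 136 136 134 141 156 165 160 143 131
 127 125 124 119 111 108]
304 [136 135 136 135 135 136 135 135 135 135 135 136 134 139 153 164 159 142
 129 123 121 117 114 116]
310 [135 134 136 135 135 135 134 135 136 135 136 136 134 126 118 121 135 153
 166 167 153 139 138 150]
```

The cover's edge slope in the side view gives about 89.8°, and the TCP has not moved since the last rows. I hand in.

```bash
python3 - <<'E'
from h import *
go([.662,.182,.263],0.4); print(np.abs(r.read_state()['joint_vel']).max()); print(job.close_job())
E
```

```text
t 15.3 tcp [0.6604 0.182  0.2625] shift [-0.     0.008 -0.002] turn [-0.001  0.001 -0.001] F [-0.1 -5.7  0.2] w 0.010779790587905225
0.0019192484339473905
the job is handed in; nothing more can be done
None
```

The dimmer is set at the pointer and the cover is held upright by its bar. I handed the job in at about 15 s; it reports no verdict.

- **Dimmer:** With the cover shut, I slid the cream dimmer's grip about 83 mm. From above, its middle line sits at 0.5037 m along the track. The pointer's tip reads 0.5034 m and its body about 0.503 m, so they agree within roughly 1 mm. The trained network's own reading for the grip was 0.496 m, 7.6 mm off. I trusted the drawn line and the tool position (0.504 m) over it.
- **Cover:** I swung the cover up by the bar along its arc. The edge slope in the side view gives about 89.8°. Hinge estimates ranged from x = 0.659 to 0.665 m, against the bar at 0.6604 m, so the angle could be off by about 1°.
- **At hand-in:** The arm was still, holding the bar with a 25 N grip, with about 6 N at the wrist.
- **Other things on the bench:** I saw nothing touched on the way. I did not measure the bystanders or the dimmer again after the swing.

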